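# Hold a top-heavy housing at the inspection angle with its sprung handle

## Task

The top-heavy tilting tray with the clamped housing leans on its near rest. Using only the sprung ball-knob handle, swing the tray up until the pointer stands at the index tab and keep the pointer within the tab's width for 6 seconds without a break, then let the tray down gently onto its far rest and let go of the handle. Never let the tray slam onto a rest, do not touch the tray or the housing, and leave the index tab and the loose things around as they are.

Things in the scene. Friction and masses are not known exactly. Their poses are not given: they have to be found in the camera images.
- fixture: Tilting work-holder bolted to the bench: grey base plate 340 x 400 x 12 mm with two bearing blocks. Origin: centre of the plate's underside, on the bench; z up. The tilt axis runs along the fixture's y, 100 mm above the origin. Its +x is the far side, away from the robot apart from the yaw (up to 0.25 rad).
- tray (a point): Steel tray 254 x 180 mm with a dark bar along its near and far ends, rocking on the tilt axis; origin on the axis, z the tray's up, x to the far side when level. Carries the clamped finned aluminium housing (186 x 160 x 54 mm) and, on its left (+y), the pointer. Robot must not touch tray or housing. Rubber-topped posts are its near and far rests.
- cradle (a joint): Tilt of tray with housing about the fixture's y, rad: 0 level, positive far end down; rests at -0.32 (start, near) and +0.32 (far). Nominal: inertia about the axis 0.044 kg m2; top-heavy: gravity torque away from level 0.308 N m per rad (mass and both vary about 10 %); damping 0.012 N m s/rad, no dry friction. The only other torque is from the handle's spring.
- handle (a joint): Handle angle relative to the tray, rad: 0 square to the tray (spring relaxed), positive knob to the far side; range +-0.9. Angle from vertical = cradle + handle. Spring turns the tray after the handle: nominal 0.24 N m/rad and 0.02 N m s/rad. Handle 0.05 kg, springs back to 0. The spring is weaker than gravity: with the handle still, the tray falls off balance, time constant 0.8 s.
- knob (a point): Centre of the white ball knob, 34 mm diameter, on top of the handle: a 10 mm steel rod that stands up from the tilt axis at the tray's right, in the plane y = -0.160 of the fixture frame. Knob centre 150 mm from the axis (250 mm above the bench when vertical), moving on that arc. Only the rod below is within 60 mm of the knob.
- pointer_tip (a point): Tip (10 x 14 mm seen from above) of the dark steel pointer that stands up from the tray beside its left (+y) side and turns with it; 150 mm from the axis, in the plane y = +0.150 of the fixture frame. Straight up over the axis at cradle = 0, moves towards the far side as cradle grows.
- index_mark (a point): Middle of the index tab, a black block 30 mm wide with a steel thumbscrew, clamped on the dial's rim beside the pointer; this point lies at the pointer's radius (150 mm from the axis, plane y = +0.150 of the fixture). The pointer is on the tab's middle when its tip meets this point. Do not move it.
- index (a joint): Angle of the index tab about the tilt axis, rad, same zero and direction as cradle; between -0.12 and +0.12, fixed during a run. The pointer is on the middle of the tab when cradle = index; the tab's half width, 15 mm, is 0.1 rad.
- screw_box: Small open black plastic box 70 x 50 x 25 mm on the base plate's far right corner; origin at its underside. Leave it alone.
- cover: Loose stepped aluminium cover 110 x 80 x 20 mm lying on the mat to the right of the fixture; origin at its underside. Leave it alone.
- driver: Loose screwdriver lying on the mat to the left of the fixture; origin on its underside. Leave it alone.

How it is judged:
By the outcome, as a careful person would: the job done as asked, in the order asked, and still so for the second after the job is handed in, with the robot touching nothing.
It also fails if it takes over 64 s, if anything falls off the work surface, if the arm or the gripper's body presses on something with over 40 N, if the wrist force passes 120 N, or if a joint passes its speed limit or range.

## Robot

A 6-joint arm with a two-finger parallel gripper is mounted at the origin on the work surface. World frame = base frame: x ahead of the robot, y to its left, z up, the work surface at z = 0. Lengths are in mm, angles in rad, forces in N, time in s.
With the tool pointing down it reaches from about 400 to 925 mm from the base axis. Payload 12.5 kg.
Tool frame: the origin (TCP) lies midway between the tips of the shut fingers; the grasp point (between the pads) lies 19 mm behind it; z points along the fingers, y is the line along which they close (so a half turn about z gives the same grasp; the last joint's range is limited). The gripper opens to 95 mm and grips with 3 to 60 N. Pads are 20 mm wide; open, the fingers measure 119 mm over their backs; the gripper's body (75 mm by 180 mm) begins 59 mm behind the grasp point.
Start: joints at [1.18, 0.491, 1.559, -0, 1.092, -0.106], TCP at [175.586, 599.847, 214.661] pointing down, gripper open.
Joint ranges: [-3.1, 3.1], [-0.84, 2.19], [0.05, 2.79], [-1.13, 4.28], [0.06, 2.93], [-2.69, 2.69]. Speed limits (rad/s): [2.22, 2.22, 2.79, 3.14, 3.14, 3.14].

## Interface

Orientations are given as [roll, pitch, yaw] about the fixed x, y, z axes, in that order (R = Rz(yaw) Ry(pitch) Rx(roll)).
In Python, from cell import env gives the robot as it stands.
- The arm moves only by the tool carry_out, never from a script. Its argument "series" is a list of rows, each a list of 4 numbers: the shift along the world's x, y, z normalised to -1 to 1, where 1 is 5 cm, then the turn about the world's z normalised to -1 to 1, where 1 is 6 degrees. In form: [[x, y, z, turn], ...]. A call has exactly 5 rows; each row shifts and turns the commanded pose from where the row before left it; what a row does not reach is not made up. A row lasts 1/10 s, in which the tool goes at most 50 mm and 8.59 degrees, less where a joint would pass 70% of its speed; a pose out of reach is approached as far as the arm can. A call with a number of a shift or a turn outside -1 to 1 is refused whole. A call with a gripper value outside its range is refused whole. "fingers" is the closure, from -1 (fully open) to 1 (shut), set as the call begins (left out, the last holds). The fingers move at their own pace and stop on an object; the grip force is fixed at half the most. Time passes only in rows, so rows that do not move let the fingers close, or fill a call up. It gives the time, the measured TCP pose, the force, the opening and the grip force at its end, in the units of the state.
- env.state(): the state, without advancing time (a new reading comes with each control period).
- env.read_camera(name): name is "side" or "top"; returns the picture (384x512x3 uint8, red, green, blue); there is no depth.
- env.calibration(name): a dict with "K" (3x3 intrinsics, pixels), "pose" (4x4, takes a point from camera to world coordinates). Camera axes: x right, y down, z forward; pixel columns grow to the right and rows downward; lengths in mm; the calibration is good to about 2 mm. A picture is of the moment at which its call begins. calibration takes no time and is no camera call.
- env.job_done(): hands the job in; it is judged then, once.
Trained networks look in the newest picture that a camera, given by its name, has taken for a name from the list of things; names that differ only in an ending like _2 or _b are one class to them, and where a whole thing is asked for, a point or a joint stands for the part that bears it (a point fixed in the world has none). Each returns a list of dicts, best first, with "conf" (0 to 1); they miss things now and then, are a little off and sometimes report something else, mostly with a low value. They report only what shows in the picture. A call takes as long as a camera call.
- env.look_for(camera, label): "position" ([row, column] as shares, 0 to 1, of the picture: columns of its width, rows of its height, amid what is visible of it).
The state is a dict: "t": time; "joints": joint angles; "qvel": joint speeds; "tau": joint torques, N m; "eef_pos": TCP position; "tcp_rot": TCP orientation; "ft_force": force on the tool from outside, world axes, zero at the start; "moment": the same for the moment, N m; "opening": opening from 0.0 (shut) to 1.0 (fully open); "grip_force": force on a finger pad.
Only numpy, scipy, OpenCV 4.12 (cv2) and the standard library are available. Lean on these libraries where they do the work, as an engineer would, in place of code of your own. Each camera call takes 0.05 s, during which the arm holds its last target. There are 200 camera calls.

## Working session

There is one attempt and no reset: what is moved stays moved. The work goes in short steps, Python scripts to look and compute and a tool call to move; the robot and the scene stay as the last step left them, time stands still between calls to the robot, and variables do not carry over. Pictures are saved under pics/ and viewed, at most 10 in all, crops included, and the job is handed in when it is done.

Besides the shell and the picture viewer there is one more tool, called after "Call:" as name(argument=value, ...), one argument or row to a line, values as JSON. carry_out: Moves the arm, as the interface text tells. Its arguments: {"type":"object","properties":{"series":{"type":"array","items":{"type":"array","items":{"type":"number","minimum":-1,"maximum":1}}},"fingers":{"type":"number"}},"required":["series"]}

```bash
mkdir -p pics; ls; cat > h.py <<'E'
import numpy as np,cv2
from cell import env
def P(n):
    c=env.calibration(n);K=np.array(c["K"]);T=np.array(c["pose"]);return K,T
def proj(n,X):
    K,T=P(n);p=np.linalg.inv(T)@np.append(X,1);q=K@p[:3];return q[:2]/q[2]
def ray(n,u,v):
    K,T=P(n);d=T[:3,:3]@np.linalg.solve(K,[u,v,1.]);return T[:3,3],d/np.linalg.norm(d)
def tri(obs):
    A=np.zeros((3,3));b=np.zeros(3)
    for n,u,v in obs:
        o,d=ray(n,u,v);M=np.eye(3)-np.outer(d,d);A+=M;b+=M@o
    return np.linalg.solve(A,b)
E
python3 - <<'E'
from h import *
ims=[]
for n in("side","top"):
    im=env.read_camera(n);cv2.imwrite(f"pics/{n}0.png",im[:,:,::-1])
    print(n,env.calibration(n))
    for l in("knob","pointer_tip","index_mark","fixture","cover","screw_box"):
        r=env.look_for(n,l);print(l,[(round(d["conf"],2),round(d["position"][1]*512,1),round(d["position"][0]*384,1)) for d in r[:2]])
s=env.state();print(s)
E
```

```text
pics
side {'K': array([[367.94498365,   0.        , 251.02210391],
       [  0.        , 367.94498365, 194.0244784 ],
       [  0.        ,   0.        ,   1.        ]]), 'pose': array([[ 9.62544760e-01, -1.53340892e-01,  2.23593728e-01,
         3.65181682e+02],
       [-2.70973819e-01, -5.16756410e-01,  8.12118220e-01,
        -7.13436673e+02],
       [-8.98743966e-03, -8.42288184e-01, -5.38952541e-01,
         6.84943942e+02],
       [ 0.00000000e+00,  0.00000000e+00,  0.00000000e+00,
         1.00000000e+00]])}
knob [(0.92, 235.4, 250.6)]
pointer_tip [(0.71, 247.2, 233.4)]
index_mark []
fixture [(0.85, 243.8, 259.0)]
cover [(0.73, 282.8, 361.9)]
screw_box [(0.97, 302.9, 297.4)]
top {'K': array([[456.77157684,   0.        , 259.99948243],
       [  0.        , 456.77157684, 184.56303533],
       [  0.        ,   0.        ,   1.        ]]), 'pose': array([[-1.94271827e-03, -9.80479694e-01,  1.96610769e-01,
         3.59474388e+02],
       [-9.99962886e-01,  2.54462863e-04, -8.61168749e-03,
         7.56509031e+01],
       [ 8.39355458e-03, -1.96620202e-01, -9.80443800e-01,
       
[... 327 characters left out ...]
7.8, 173.7)]
{'t': 0.7, 'joints': array([ 1.18040072e+00,  4.90871412e-01,  1.55891001e+00,  2.55331649e-06,
        1.09170672e+00, -1.05622736e-01]), 'qvel': array([ 7.05527387e-05, -6.87649113e-04, -7.70407743e-05,  2.33325250e-05,
       -7.46300357e-04,  5.14168675e-04]), 'tau': array([ 9.63766179e-04, -6.12344384e+01, -2.58399886e+01,  6.93155243e-02,
        4.44929861e-02, -5.41558256e-05]), 'eef_pos': array([175.58230711, 599.84047425, 214.67525717]), 'tcp_rot': array([3.14148849e+00, 8.76459799e-06, 2.85681861e+00]), 'ft_force': array([ 0.07956086,  0.91239344, -0.24480947]), 'moment': array([-0.05227819,  0.04764122,  0.02579746]), 'grip_force': 0.0, 'opening': 0.9998989255003357}
```

```bash
python3 - <<'E'
import cv2
a=cv2.imread("pics/side0.png");b=cv2.imread("pics/top0.png")
cv2.imwrite("pics/s1.png",cv2.resize(a[150:390,100:420],(800,600),interpolation=cv2.INTER_CUBIC))
cv2.imwrite("pics/t1.png",cv2.resize(b[90:300,150:430],(800,600),interpolation=cv2.INTER_CUBIC))
E
```

```text
(no output)
```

View pics/s1.png

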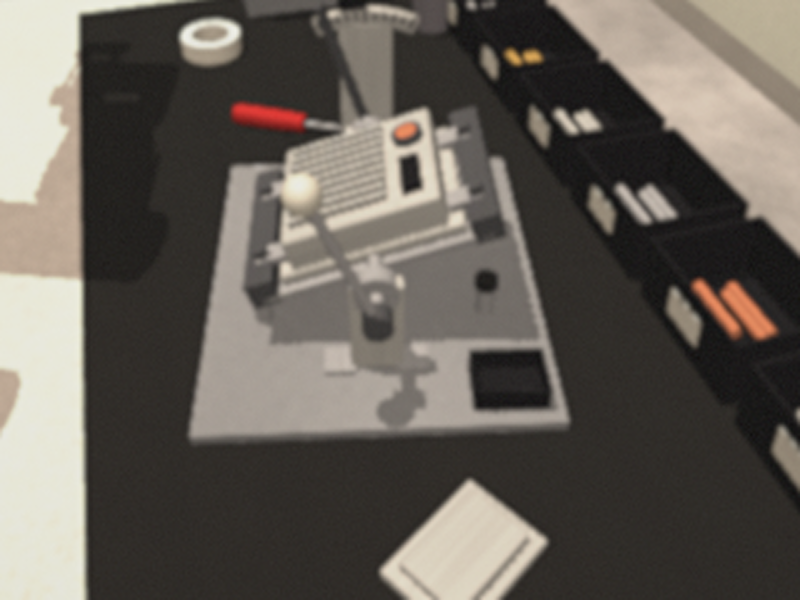

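View pics/t1.png

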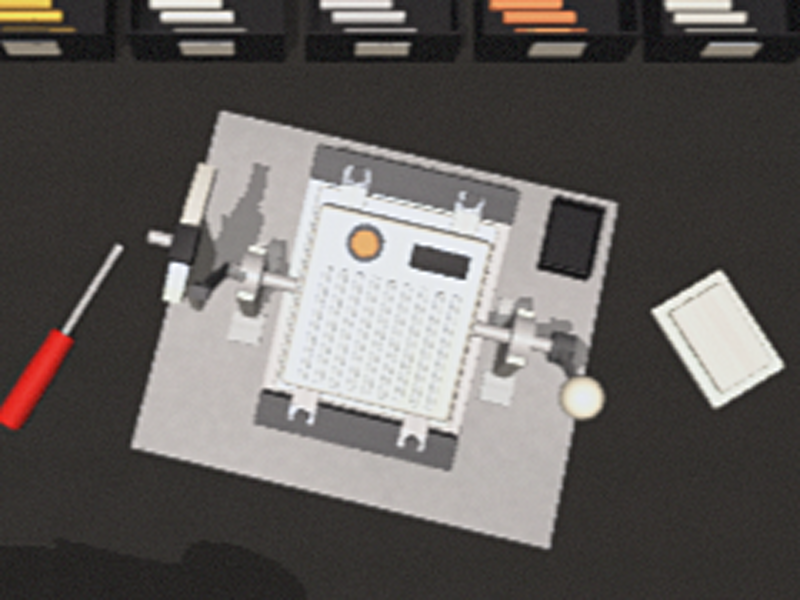

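```bash
cat >> h.py <<'E'
def fpt(f,x,y,z):
    c,s=np.cos(f[2]),np.sin(f[2]);return np.array([f[0]+c*x-s*y,f[1]+s*x+c*y,z])
def arc(f,a,y,r=150): return fpt(f,r*np.sin(a),y,100+r*np.cos(a))
E
python3 - <<'E'
from h import *
from scipy.optimize import least_squares as L
t=lambda u,v:("top",150+u*.35,90+v*.35); s=lambda u,v:("side",100+u*.4,150+v*.4)
k=tri([t(583,397),s(300,194)]);print("knob",k)
C=[(-170,200),(170,200),(170,-200),(-170,-200)]
T=[t(132,447),t(220,111),t(617,203),t(550,548)];S=[s(232,163),s(502,158),s(568,427),s(190,438)]
obs=[(C[i],o) for O in(T,S) for i,o in enumerate(O)]
def res(f,sets=obs): return np.concatenate([proj(o[0],fpt(f,*c,12))-o[1:] for c,o in sets])
r=L(res,[550,0,-.23]);f=r.x;print(f,np.round(r.fun,1))
for O in (obs[:4],obs[4:]):print(L(lambda f:res(f,O),f).x)
print("knob pred",arc(f,-.32,-160),"tip pred px",proj("top",arc(f,-.32,150)),proj("side",arc(f,-.32,150)))
for a in(-.12,-.06,0,.06,.12):print(a,proj("top",arc(f,a,150)),proj("side",arc(f,a,150)),proj("top",arc(f,a,165)))
a=cv2.imread("pics/side0.png")[140:190,210:280];b=cv2.imread("pics/top0.png")[140:200,195:265]
cv2.imwrite("pics/z.png",np.hstack([cv2.resize(a,(400,286),interpolation=2),cv2.resize(b,(400,343),interpolation=2)[:286]]))
E
```

```text
knob [ 459.88843154 -140.28183814  237.54849769]
[ 5.54046300e+02 -1.75051601e+00 -2.37894133e-01] [ 1.1  0.6  1.7 -0.   2.2  0.3  1.4  1.1 -0.2  0.3  0.4 -0.8  1.2 -4.1
 -1.1 -2.9]
[ 5.55444926e+02  2.61336879e+00 -2.34707849e-01]
[ 5.52237064e+02 -8.25251431e+00 -2.41268476e-01]
knob pred [ 470.48516069 -146.12488596  242.38531271] tip pred px [220.33611333 191.85673447] [228.69057214 155.33991259]
-0.12 [223.40422022 178.75590772] [239.56022921 152.86741624] [216.86841765 177.20272661]
-0.06 [224.38252042 174.85180324] [242.91483969 152.5117132 ] [217.85219612 173.30224025]
0 [225.37857599 170.9957453 ] [246.28620482 152.3382176 ] [218.85713478 169.45057836]
0.06 [226.3871765  167.20739996] [249.65919164 152.34765924] [219.87796364 165.66737775]
0.12 [227.40307528 163.50580038] [253.01867861 152.53978445] [220.90935459 161.97163782]
```

View pics/z.png

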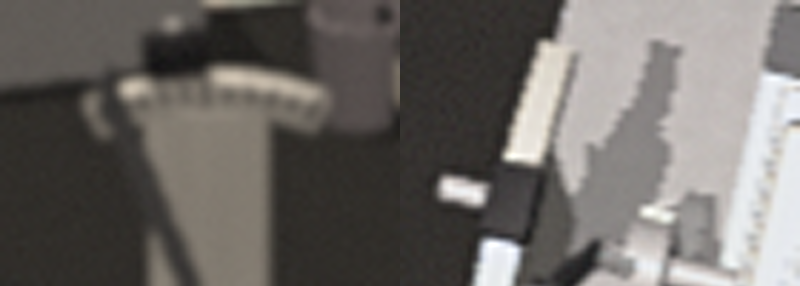

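The side view shows the knob at full-picture pixel (220,228). In the top view it is at (354,229) and the tab is at (215,175). The fixture's yaw is about -0.236, and the handle droops to about -0.39 rad. Next I move over the knob at a safe height.

Call:
carry_out(
  series=[
    [0.4, -0.4, 0.56, 0],
    [0.4, -0.4, 0.56, 0],
    [0.4, -0.4, 0.56, 0],
    [0.4, -0.4, 0.56, 0],
    [0.4, -0.4, 0.56, 0],
  ],
  fingers=-0.4,
)

```text
t: 1.2
eef_pos: [276.2, 498.9, 355.9]
tcp_rot: [3.141, 0.0, 2.857]
ft_force: [0.2, -0.1, -0.9]
opening: 0.708
grip_force: 0.0
```

Call:
carry_out(
  series=[
    [0.6, -0.7, 0, 0],
    [0.6, -0.7, 0, 0],
    [0.6, -0.7, 0, 0],
    [0.6, -0.7, 0, 0],
    [0.6, -0.7, 0, 0],
  ],
)

```text
t: 1.7
eef_pos: [426.5, 323.3, 354.9]
tcp_rot: [3.141, 0.0, 2.857]
ft_force: [0.5, 0.1, 0.6]
opening: 0.698
grip_force: 0.0
```

Call:
carry_out(
  series=[
    [0, -0.9, 0, 0.1],
    [0, -0.9, 0, 0.1],
    [0, -0.9, 0, 0.1],
    [0, -0.9, 0, 0.1],
    [0, -0.9, 0, 0.06],
  ],
)

```text
t: 2.2
eef_pos: [425.1, 98.2, 354.9]
tcp_rot: [3.141, 0.001, 2.906]
ft_force: [1.5, 0.0, 0.4]
opening: 0.7
grip_force: 0.0
```

Call:
carry_out(
  series=[
    [0, -0.9, 0, 0],
    [0, -0.9, 0, 0],
    [0, -0.9, 0, 0],
    [0, -0.9, 0, 0],
    [0, -0.7, 0, 0],
  ],
)

```text
t: 2.7
eef_pos: [425.2, -117.4, 354.9]
tcp_rot: [-3.141, 0.001, 2.904]
ft_force: [1.5, 1.2, 0.0]
opening: 0.704
grip_force: 0.0
```

```bash
cat >> h.py <<'E'
def blob(im,lo,hi,box):
    h=cv2.cvtColor(im,cv2.COLOR_RGB2HSV);x0,y0,x1,y1=box
    m=cv2.inRange(h[y0:y1,x0:x1],lo,hi).astype(np.uint8)
    n,l,s,c=cv2.connectedComponentsWithStats(m)
    if n<2:return None
    i=1+np.argmax(s[1:,4]);return c[i][0]+x0,c[i][1]+y0,s[i][4]
E
python3 - <<'E'
from h import *
from scipy.optimize import least_squares as L
T=cv2.imread("pics/top0.png")[:,:,::-1].copy();S=cv2.imread("pics/side0.png")[:,:,::-1].copy()
print("top btn px",T[175,278],"side btn",S[202,262],"knob",T[229,354],S[227,220])
bt=blob(T,(5,90,90),(22,255,255),(255,150,310,205));bs=blob(S,(3,80,90),(22,255,255),(245,190,280,215));print(bt,bs)
f=np.array([554.9,1.3,-.236])
B=tri([("top",*bt[:2]),("side",*bs[:2])]);print("button",B)
c,s=np.cos(f[2]),np.sin(f[2]);d=B[:2]-f[:2];print("fixture frame",c*d[0]+s*d[1],-s*d[0]+c*d[1],B[2]-100)
kt,ks=(354.05,228.95),(220,227.6)
r=L(lambda p:np.r_[proj("top",arc(p[:3],p[3],-160))-kt,proj("side",arc(p[:3],p[3],-160))-ks,(p[:3]-f)/[2,2,.005]],[*f,-.39]);print(r.x,r.fun,arc(r.x,r.x[3],-160))
print(env.state()["eef_pos"],env.state()["tcp_rot"],env.state()["opening"])
E
```

```text
top btn px [231 180 118] side btn [220 130  93] knob [230 232 239] [222 211 183]
(np.float64(277.2857142857143), np.float64(174.8857142857143), np.int32(70)) (np.float64(261.84), np.float64(200.88), np.int32(50))
button [597.48607715  24.71033018 169.51827585]
fixture frame 35.931938867162515 32.71869946843995 69.5182758506464
[ 5.54953084e+02  1.32966535e+00 -2.35970662e-01 -4.07793723e-01] [ 0.00880045  0.64519917  0.53314926 -0.17132783  0.02654198  0.01483267
  0.00586769] [ 459.70797808 -140.32894215  237.6997049 ]
[ 425.16327197 -117.41840601  354.88915357] [-3.14143246e+00  6.48910230e-04  2.90397686e+00] 0.7039708845551458
```

Call:
carry_out(
  series=[
    [0.35, -0.23, 0, 0],
    [0.34, -0.23, 0, 0],
    [0, 0, -0.62, 0],
    [0, 0, -0.62, 0],
    [0, 0, -0.62, 0],
  ],
)

```text
t: 3.2
eef_pos: [460.0, -138.2, 260.7]
tcp_rot: [-3.142, 0.001, 2.905]
ft_force: [0.8, 0.6, 0.1]
opening: 0.703
grip_force: 0.0
```

```bash
python3 - <<'E'
from h import *
for n in("side","top"):cv2.imwrite(f"pics/{n}2.png",env.read_camera(n)[:,:,::-1])
a=cv2.imread("pics/side2.png")[130:330,120:320];b=cv2.imread("pics/top2.png")[130:330,200:400]
cv2.imwrite("pics/c2.png",np.hstack([cv2.resize(x,(400,400),interpolation=2) for x in(a,b)]))
print(env.state()["eef_pos"])
E
```

```text
[ 458.7166977  -137.59157228  258.86114418]
```

View pics/c2.png

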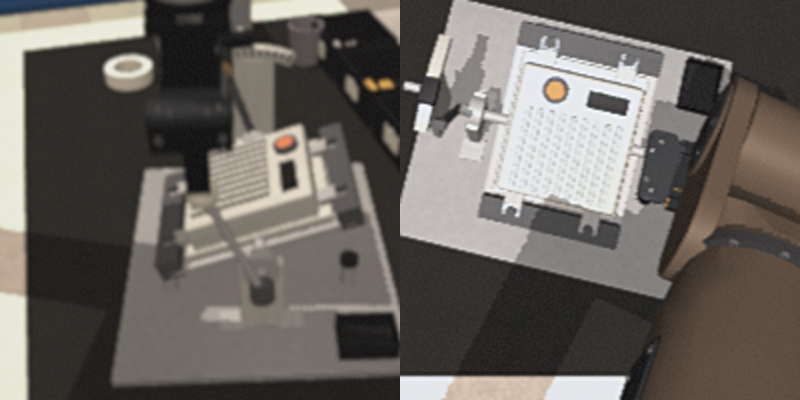

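The gripper sits just above the knob. The button, pointer and tab can still be seen in both views. Next I descend and grip.

Call:
carry_out(
  series=[
    [0.02, -0.05, -0.2, 0],
    [0, 0, -0.2, 0],
    [0, 0, -0.2, 0],
    [0, 0, -0.15, 0],
    [0, 0, -0.05, 0],
  ],
)

```text
t: 3.8
eef_pos: [460.9, -140.6, 221.0]
tcp_rot: [3.141, -0.001, 2.905]
ft_force: [0.5, -0.1, -0.4]
opening: 0.7
grip_force: 0.0
```

Call:
carry_out(
  series=[
    [0, 0, 0, 0],
    [0, 0, 0, 0],
    [0, 0, 0, 0],
    [0, 0, 0, 0],
    [0, 0, 0, 0],
  ],
  fingers=1,
)

```text
t: 4.3
eef_pos: [461.2, -138.8, 221.5]
tcp_rot: [3.137, -0.001, 2.904]
ft_force: [2.4, 16.8, 2.2]
opening: 0.348
grip_force: 30.0
```

```bash
cat >> h.py <<'E'
F=np.array([554.9,1.3,-.236]); BX,BY,BZ=35.93,32.72,69.52; TH0=-.32
# button in tray frame
_c,_s=np.cos(TH0),np.sin(TH0); bx,bz=_c*BX-_s*BZ,_s*BX+_c*BZ
def btn(th):
    c,s=np.cos(th),np.sin(th);return fpt(F,c*bx+s*bz,BY,100-s*bx+c*bz)
from scipy.optimize import minimize_scalar as MS
def theta(n,im,off=(0,0)):
    p=proj(n,btn(-.32));
    b=blob(im,*( ((5,90,90),(22,255,255)) if n=="top" else ((3,80,90),(22,255,255)) ),(250,140,310,210) if n=="top" else (240,170,290,235))
    if b is None:return None
    o=np.array(b[:2])-off
    return MS(lambda t:np.sum((proj(n,btn(t))-o)**2),bounds=(-.45,.45),method="bounded").x,b
E
python3 - <<'E'
from h import *
for i in range(2):
  for n in("top","side"):
    im=env.read_camera(n);print(n,theta(n,im),proj(n,btn(-.32)),proj(n,btn(0)),proj(n,btn(.32)))
print("look",[(d["conf"],d["position"][1]*512,d["position"][0]*384) for d in env.look_for("top","pointer_tip")[:2]])
cv2.imwrite("pics/top3.png",im)
s=env.state();print(s["eef_pos"],s["opening"],s["grip_force"],s["ft_force"],s["t"])
E
```

```text
top (np.float64(-0.30656581728236726), (np.float64(277.231884057971), np.float64(174.92753623188406), np.int32(69))) [277.2277741  175.26815962] [278.79269844 168.80411299] [279.68303323 165.24043002]
side (np.float64(-0.3299890948263199), (np.float64(261.84), np.float64(200.88), np.int32(50))) [262.19484377 200.78425691] [270.00424334 205.40206362] [275.41087816 211.76424207]
top (np.float64(-0.30656581728236726), (np.float64(277.231884057971), np.float64(174.92753623188406), np.int32(69))) [277.2277741  175.26815962] [278.79269844 168.80411299] [279.68303323 165.24043002]
side (np.float64(-0.3299890948263199), (np.float64(261.84), np.float64(200.88), np.int32(50))) [262.19484377 200.78425691] [270.00424334 205.40206362] [275.41087816 211.76424207]
look [(0.85, 282.0096, 196.79999999999998)]
[ 461.11843991 -138.73657488  221.57732244] 0.3445833768138542 29.999749660491943 [ 3.68640218 13.66505602  0.11605131] 4.55
```

The knob is held, with an opening of 33 mm and 30 N of grip. I move the handle to about vertical. That torque is below what lifts the tray. The y shift also eases the sideways load.

Call:
carry_out(
  series=[
    [0.218, -0.012, 0.084, 0],
    [0.224, -0.054, 0.066, 0],
    [0.229, -0.055, 0.048, 0],
    [0.231, -0.056, 0.029, 0],
    [0.233, -0.056, 0.01, 0],
  ],
)

```text
t: 5.05
eef_pos: [519.0, -152.4, 233.7]
tcp_rot: [3.141, 0.0, 2.905]
ft_force: [-0.3, 3.6, 0.6]
opening: 0.341
grip_force: 30.0
```

```bash
cat > ctl.py <<'E'
import json,os,sys
from h import *
from scipy.optimize import least_squares as L, minimize_scalar
REF=cv2.GaussianBlur(cv2.imread("pics/top0.png",0).astype(np.float32),(0,0),.6)
c,s=np.cos(F[2]),np.sin(F[2])
gx,gy=np.meshgrid(np.arange(-80,84,2.4),np.arange(-50,74,2.4))
K,T=P("top");Ti=np.linalg.inv(T)
def samp(im,th):
    ct,st=np.cos(th),np.sin(th);x=ct*gx+st*bz;z=100-st*gx+ct*bz
    X=np.stack([F[0]+c*x-s*gy,F[1]+s*x+c*gy,z,np.ones_like(x)],-1)@Ti.T
    q=X[...,:3]@K.T;uv=(q[...,:2]/q[...,2:]).astype(np.float32)
    v=cv2.remap(im,uv[...,0],uv[...,1],cv2.INTER_CUBIC)
    v=v-cv2.GaussianBlur(v,(0,0),5);return v/np.linalg.norm(v)
R0=samp(REF,-.32)
def meas():
    im=env.read_camera("top");g=cv2.GaussianBlur(cv2.cvtColor(im,cv2.COLOR_RGB2GRAY).astype(np.float32),(0,0),.6)
    f=lambda t:-np.sum(R0*samp(g,t))
    g0=np.arange(-.4,.41,.04);b=g0[np.argmin([f(t) for t in g0])]
    r=minimize_scalar(f,bounds=(b-.04,b+.04),method="bounded");return r.x,-r.fun,im
def phi():
    p=env.state()["eef_pos"];return float(np.arcsin((c*(p[0]-F[0])+s*(p[1]-F[1]))/150))
PR=np.array([.308,.24,.044,0.]);SD=np.array([.03,.024,.0044,.02])
DT=.01
def sim(t,ph,p,th=-.32,w=0.):
    mg,k,J,b=p;dph=np.gradient(ph,t);out=np.empty((len(t),2))
    for i in range(len(t)):
        out[i]=th,w
        a=(mg*th+k*(ph[i]+b-th)+.02*(dph[i]-w)-.012*w)/J
        w+=a*DT;th+=w*DT
        if th<-.32:th,w=-.32,0.
        if th>.32:th,w=.32,0.
    return out
def load(): return json.load(open("log.json")) if os.path.exists("log.json") else {"k":[],"m":[],"plan":[]}
def rows(p0,ph):
    ph=np.r_[p0,ph];dx=np.diff(np.sin(ph))*150;dz=np.diff(np.cos(ph))*150
    return np.round(np.c_[c*dx,s*dx,dz]/50,3)
def run(ref,ncall,H=25,wd=.3):
    """ref(t)->theta target ; ncall = planned calls carried out since last look"""
    D=load();th,q,im=meas();st=env.state();t=st["t"];p=phi()
    if D["k"]:
        tl=D["k"][-1][0]
        for i,v in enumerate(D["plan"][:5*ncall]):D["k"].append([tl+.1*(i+1),v])
        if ncall and abs(D["k"][-1][1]-p)>.01:print("phi off",D["k"][-1][1],p)
    D["k"].append([t,p]);D["m"].append([t-.05,th])
    k=np.array(D["k"]);m=np.array(D["m"]);t0=k[0,0]
    tt=np.arange(t0,t+DT/2,DT);ph=np.interp(tt,k[:,0],k[:,1])
    def res(x):
        o=np.interp(m[:,0],tt,sim(tt,ph,PR+SD*x)[:,0]);return np.r_[(o-m[:,1])/.006,x]
    x=np.zeros(4) if "x" not in D else np.array(D["x"])
    if len(m)>1:
        x=min([L(res,x0,diff_step=1e-3,loss="soft_l1") for x0 in (x,np.zeros(4))],key=lambda r:r.cost).x;D["x"]=x.tolist()
    pr=PR+SD*x;o=sim(tt,ph,pr);th0,w0=o[-1]
    print(f"t={t:.2f} meas={th:.3f} ncc={q:.3f} est={th0:.3f} w={w0:.3f} phi={p:.3f} par={np.round(pr,3)} res={np.round(np.interp(m[-4:,0],tt,o[:,0])-m[-4:,1],3)}")
    tf=np.arange(t,t+.1*H+DT/2,DT);kn=t+.1*np.arange(H+1);rf=np.array([ref(a) for a in tf])
    pen=np.linspace(1,2,len(tf))
    def cost(u):
        f=np.interp(tf,kn,np.r_[p,u]);o=sim(tf,f,pr,th0,w0)
        dv=np.diff(np.r_[p,u]);rr=np.gradient(rf,tf)
        return np.r_[((o[:,0]-rf)*pen)[::5]/.02,((o[:,1]-rr)*pen)[::5]/.06,dv/.03,np.diff(dv)/.03,np.maximum(np.abs(dv)-.1,0)/.002]
    # static guess
    u=L(cost,np.clip(-(pr[0]-pr[1])/pr[1]*rf[np.minimum(10*np.arange(1,H+1),len(rf)-1)]-pr[3],-.4,.4),max_nfev=8).x
    u=np.round(u,3);D["plan"]=u.tolist();json.dump(D,open("log.json","w"))
    f=np.interp(tf,kn,np.r_[p,u]);o=sim(tf,f,pr,th0,w0)
    print("phi",u[:10],"theta pred",np.round(o[[25,50,75,100,150,200],0],3))
    r=rows(p,u[:10]);print("A",[list(map(float,a))+[0] for a in r[:5]]);print("B",[list(map(float,a))+[0] for a in r[5:]])
    return im
def mj(t,ta,T,a,b):
    x=np.clip((t-ta)/T,0,1);return a+(b-a)*(10*x**3-15*x**4+6*x**5)
E
cat > up.py <<'E'
from ctl import *
if len(sys.argv)>3: pass
t1=load()["k"][0][0] if load()["k"] else env.state()["t"]
TH=float(sys.argv[2])
im=run(lambda t:mj(t,t1+.2,3.0,-.32,TH),int(sys.argv[1]))
E
python3 - <<'E'
from h import *
B=tri([("top",214.8,175),("side",241,148.2)]);d=B[:2]-F[:2];c,s=np.cos(F[2]),np.sin(F[2])
x,y=c*d[0]+s*d[1],-s*d[0]+c*d[1];print("tab",x,y,B[2],np.arctan2(x,B[2]-100),np.hypot(x,B[2]-100))
s=env.state();print(s["eef_pos"],s["ft_force"])
E
time python3 up.py 0 -0.09
```

```text
tab -14.115344215135838 167.13380466739324 252.68578602051033 -0.09218498662036731 153.3368585664022
[ 519.02361367 -152.439827    233.71848464] [-0.3141461   3.61320208  0.59673091]Traceback (most recent call last):
  File "up.py", line 5, in <module>
    im=run(lambda t:mj(t,t1+.2,3.0,-.32,TH),int(sys.argv[1]))
  File "ctl.py", line 52, in run
    pr=PR+SD*x;o=sim(tt,ph,pr);th0,w0=o[-1]
                 ~~~^^^^^^^^^^
  File "ctl.py", line 25, in sim
    mg,k,J,b=p;dph=np.gradient(ph,t);out=np.empty((len(t),2))
                   ~~~~~~~~~~~^^^^^^
    if (diffx == diffx[0]).all():
                 ~~~~~^^^
IndexError: index 0 is out of bounds for axis 0 with size 0

real	0m4.887s
user	0m1.576s
sys	0m0.106s
```

```bash
sed -i 's|    D\["k"\].append(\[t,p\])|    else:D["k"].append([t-.2,p])\n    D["k"].append([t,p])|' ctl.py; time python3 up.py 0 -0.09
```

```text
t=5.15 meas=-0.320 ncc=0.953 est=-0.320 w=0.000 phi=0.010 par=[0.308 0.24  0.044 0.   ] res=[0.]
phi [0.034 0.058 0.081 0.1   0.113 0.119 0.122 0.123 0.122 0.12 ] theta pred [-0.32  -0.318 -0.308 -0.288 -0.226 -0.157]
A [[0.069, -0.017, -0.002, 0], [0.07, -0.017, -0.003, 0], [0.067, -0.016, -0.005, 0], [0.055, -0.013, -0.005, 0], [0.038, -0.009, -0.004, 0]]
B [[0.017, -0.004, -0.002, 0], [0.009, -0.002, -0.001, 0], [0.003, -0.001, -0.0, 0], [-0.003, 0.001, 0.0, 0], [-0.006, 0.001, 0.001, 0]]
real	0m4.911s
user	0m1.830s
sys	0m0.119s
```

Call:
carry_out(
  series=[
    [0.069, -0.017, -0.002, 0],
    [0.07, -0.017, -0.003, 0],
    [0.067, -0.016, -0.005, 0],
    [0.055, -0.013, -0.005, 0],
    [0.038, -0.009, -0.004, 0],
  ],
)

```text
t: 5.65
eef_pos: [533.2, -155.9, 232.8]
tcp_rot: [3.141, 0.001, 2.905]
ft_force: [-0.3, 4.0, 4.3]
opening: 0.345
grip_force: 30.0
```

```bash
python3 up.py 1 -0.09
```

```text
t=5.70 meas=-0.319 ncc=0.949 est=-0.318 w=0.015 phi=0.106 par=[ 0.31   0.238  0.044 -0.001] res=[0.    0.001]
phi [0.147 0.164 0.159 0.145 0.129 0.115 0.104 0.096 0.089 0.081] theta pred [-0.304 -0.273 -0.236 -0.199 -0.134 -0.097]
A [[0.119, -0.029, -0.016, 0], [0.049, -0.012, -0.008, 0], [-0.014, 0.003, 0.002, 0], [-0.04, 0.01, 0.006, 0], [-0.046, 0.011, 0.007, 0]]
B [[-0.041, 0.01, 0.005, 0], [-0.032, 0.008, 0.004, 0], [-0.023, 0.006, 0.002, 0], [-0.02, 0.005, 0.002, 0], [-0.023, 0.006, 0.002, 0]]
```

Call:
carry_out(
  series=[
    [0.119, -0.029, -0.016, 0],
    [0.049, -0.012, -0.008, 0],
    [-0.014, 0.003, 0.002, 0],
    [-0.04, 0.01, 0.006, 0],
    [-0.046, 0.011, 0.007, 0],
  ],
)

```text
t: 6.2
eef_pos: [536.6, -156.7, 232.3]
tcp_rot: [3.141, 0.001, 2.905]
ft_force: [1.4, 3.6, 5.2]
opening: 0.346
grip_force: 30.0
```

```bash
python3 up.py 1 -0.09
```

```text
t=6.25 meas=-0.284 ncc=0.923 est=-0.278 w=0.116 phi=0.125 par=[ 0.313  0.236  0.044 -0.001] res=[ 0. -0.  0.]
phi [0.145 0.145 0.13  0.109 0.089 0.073 0.06  0.05  0.043 0.036] theta pred [-0.242 -0.198 -0.159 -0.128 -0.094 -0.088]
A [[0.057, -0.014, -0.008, 0], [0.0, -0.0, 0.0, 0], [-0.043, 0.01, 0.006, 0], [-0.061, 0.015, 0.008, 0], [-0.058, 0.014, 0.006, 0]]
B [[-0.047, 0.011, 0.004, 0], [-0.038, 0.009, 0.003, 0], [-0.029, 0.007, 0.002, 0], [-0.02, 0.005, 0.001, 0], [-0.02, 0.005, 0.001, 0]]
```

Call:
carry_out(
  series=[
    [0.057, -0.014, 0.002, 0],
    [0, 0, 0, 0],
    [-0.043, 0.01, 0.006, 0],
    [-0.061, 0.015, 0.008, 0],
    [-0.058, 0.014, 0.006, 0],
  ],
)

```text
t: 6.75
eef_pos: [530.9, -155.3, 232.8]
tcp_rot: [3.141, -0.0, 2.905]
ft_force: [1.0, 5.2, 1.4]
opening: 0.344
grip_force: 30.0
```

```bash
python3 up.py 1 -0.09
```

```text
t=6.80 meas=-0.189 ncc=0.889 est=-0.180 w=0.184 phi=0.086 par=[ 0.314  0.237  0.044 -0.   ] res=[ 0.     0.     0.003 -0.001]
phi [0.047 0.027 0.022 0.023 0.026 0.026 0.024 0.02  0.017 0.015] theta pred [-0.142 -0.118 -0.102 -0.093 -0.09  -0.09 ]
A [[-0.115, 0.028, 0.008, 0], [-0.058, 0.014, 0.002, 0], [-0.015, 0.004, 0.0, 0], [0.003, -0.001, -0.0, 0], [0.009, -0.002, -0.0, 0]]
B [[0.0, -0.0, 0.0, 0], [-0.006, 0.001, 0.0, 0], [-0.012, 0.003, 0.0, 0], [-0.009, 0.002, 0.0, 0], [-0.006, 0.001, 0.0, 0]]
```

Call:
carry_out(
  series=[
    [-0.115, 0.028, 0.008, 0],
    [-0.058, 0.014, 0.002, 0],
    [-0.015, 0.004, 0, 0],
    [0.003, -0.001, 0, 0],
    [0.009, -0.002, 0, 0],
  ],
)

```text
t: 7.3
eef_pos: [522.2, -153.2, 233.2]
tcp_rot: [3.141, -0.0, 2.905]
ft_force: [1.8, 5.0, -2.8]
opening: 0.343
grip_force: 30.0
```

```bash
cat >> up.py <<'E'
cv2.imwrite("pics/last.png",im[:,:,::-1])
E
python3 up.py 1 -0.09; python3 - <<'E'
import cv2,numpy as np
a=cv2.imread("pics/last.png")[140:200,195:265]
cv2.imwrite("pics/v4.png",cv2.resize(a,(560,480),interpolation=2))
E
```

```text
t=7.35 meas=-0.122 ncc=0.880 est=-0.118 w=0.067 phi=0.030 par=[ 0.313  0.238  0.044 -0.003] res=[ 0.     0.003 -0.002  0.   ]
phi [0.036 0.035 0.029 0.023 0.019 0.018 0.019 0.022 0.026 0.029] theta pred [-0.104 -0.094 -0.09  -0.09  -0.09  -0.089]
A [[0.018, -0.004, -0.001, 0], [-0.003, 0.001, 0.0, 0], [-0.017, 0.004, 0.001, 0], [-0.017, 0.004, 0.0, 0], [-0.012, 0.003, 0.0, 0]]
B [[-0.003, 0.001, 0.0, 0], [0.003, -0.001, -0.0, 0], [0.009, -0.002, -0.0, 0], [0.012, -0.003, -0.0, 0], [0.009, -0.002, -0.0, 0]]
```

View pics/v4.png

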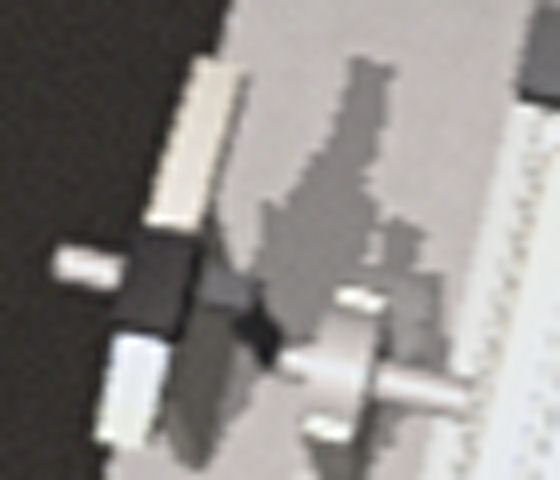

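The pointer tip, at crop pixel (230,290), now stands beside the black tab at (158,283). It is near the tab's middle, so the index is about -0.10. I hold it there.

Call:
carry_out(
  series=[
    [0.018, -0.004, -0.001, 0],
    [-0.003, 0.001, 0, 0],
    [-0.017, 0.004, 0.001, 0],
    [-0.017, 0.004, 0, 0],
    [-0.012, 0.003, 0, 0],
  ],
)

```text
t: 7.85
eef_pos: [520.7, -152.9, 233.3]
tcp_rot: [3.141, -0.0, 2.905]
ft_force: [2.0, 5.7, -2.2]
opening: 0.345
grip_force: 30.0
```

```bash
python3 up.py 1 -0.10
```

```text
t=7.90 meas=-0.101 ncc=0.866 est=-0.100 w=0.006 phi=0.018 par=[ 0.312  0.24   0.043 -0.007] res=[ 0.003 -0.001 -0.001  0.001]
phi [0.026 0.032 0.035 0.037 0.038 0.038 0.038 0.037 0.037 0.037] theta pred [-0.1   -0.1   -0.1   -0.1   -0.101 -0.101]
A [[0.022, -0.005, -0.001, 0], [0.017, -0.004, -0.001, 0], [0.009, -0.002, -0.0, 0], [0.006, -0.001, -0.0, 0], [0.003, -0.001, -0.0, 0]]
B [[0.0, -0.0, 0.0, 0], [0.0, -0.0, 0.0, 0], [-0.003, 0.001, 0.0, 0], [0.0, -0.0, 0.0, 0], [0.0, -0.0, 0.0, 0]]
```

Excellent agreement, so I carry out A and B together.

Call:
carry_out(
  series=[
    [0.022, -0.005, -0.001, 0],
    [0.017, -0.004, -0.001, 0],
    [0.009, -0.002, 0, 0],
    [0.006, -0.001, 0, 0],
    [0.003, -0.001, 0, 0],
  ],
)

```text
t: 8.4
eef_pos: [523.5, -153.5, 233.2]
tcp_rot: [3.141, -0.0, 2.905]
ft_force: [1.5, 5.6, -2.9]
opening: 0.346
grip_force: 30.0
```

Call:
carry_out(
  series=[
    [0, 0, 0, 0],
    [0, 0, 0, 0],
    [-0.003, 0.001, 0, 0],
    [0, 0, 0, 0],
    [0, 0, 0, 0],
  ],
)

```text
t: 8.9
eef_pos: [523.3, -153.5, 233.2]
tcp_rot: [3.141, -0.0, 2.905]
ft_force: [1.9, 5.1, -2.4]
opening: 0.344
grip_force: 30.0
```

```bash
python3 up.py 2 -0.10
```

```text
t=8.95 meas=-0.099 ncc=0.864 est=-0.099 w=0.002 phi=0.036 par=[ 0.312  0.24   0.043 -0.007] res=[-0.001 -0.001  0.001 -0.   ]
phi [0.034 0.034 0.035 0.036 0.037 0.037 0.038 0.038 0.037 0.037] theta pred [-0.099 -0.099 -0.1   -0.1   -0.099 -0.099]
A [[-0.007, 0.002, 0.0, 0], [0.0, -0.0, 0.0, 0], [0.003, -0.001, -0.0, 0], [0.003, -0.001, -0.0, 0], [0.003, -0.001, -0.0, 0]]
B [[0.0, -0.0, 0.0, 0], [0.003, -0.001, -0.0, 0], [0.0, -0.0, 0.0, 0], [-0.003, 0.001, 0.0, 0], [0.0, -0.0, 0.0, 0]]
```

Call:
carry_out(
  series=[
    [-0.007, 0.002, 0, 0],
    [0, 0, 0, 0],
    [0.003, -0.001, 0, 0],
    [0.003, -0.001, 0, 0],
    [0.003, -0.001, 0, 0],
  ],
)

```text
t: 9.45
eef_pos: [523.3, -153.5, 233.2]
tcp_rot: [3.141, -0.001, 2.905]
ft_force: [2.4, 5.2, -4.0]
opening: 0.344
grip_force: 30.0
```

Call:
carry_out(
  series=[
    [0, 0, 0, 0],
    [0.003, -0.001, 0, 0],
    [0, 0, 0, 0],
    [-0.003, 0.001, 0, 0],
    [0, 0, 0, 0],
  ],
)

```text
t: 9.95
eef_pos: [523.3, -153.5, 233.2]
tcp_rot: [3.141, -0.001, 2.905]
ft_force: [1.3, 5.4, -3.3]
opening: 0.344
grip_force: 30.0
```

```bash
python3 up.py 2 -0.10;python3 - <<'E'
from h import *
print([(d["conf"],d["position"][1]*512,d["position"][0]*384) for l in("pointer_tip","index_mark") for d in env.look_for("top",l)[:2]])
for a in(-.12,-.1,-.08):print(proj("top",arc(F,a,150)),proj("top",arc(F,a,167,153)))
E
```

```text
t=10.00 meas=-0.106 ncc=0.868 est=-0.106 w=-0.009 phi=0.037 par=[ 0.312  0.24   0.044 -0.008] res=[-0.     0.001 -0.001  0.   ]
phi [0.049 0.053 0.05  0.044 0.039 0.036 0.035 0.035 0.035 0.036] theta pred [-0.106 -0.103 -0.101 -0.1   -0.1   -0.101]
A [[0.036, -0.009, -0.002, 0], [0.012, -0.003, -0.001, 0], [-0.009, 0.002, 0.0, 0], [-0.017, 0.004, 0.001, 0], [-0.015, 0.004, 0.001, 0]]
B [[-0.009, 0.002, 0.0, 0], [-0.003, 0.001, 0.0, 0], [0.0, -0.0, 0.0, 0], [0.0, -0.0, 0.0, 0], [0.003, -0.001, -0.0, 0]]
[(0.89, 282.7776, 196.10880000000003), (0.43, 209.92, 175.296)]
[222.01968478 178.50558802] [214.45064821 176.62682433]
[222.34134904 177.19970569] [214.78143327 175.2922205 ]
[222.66544542 175.89769268] [215.11515362 173.96170339]
```

Call:
carry_out(
  series=[
    [0.036, -0.009, -0.002, 0],
    [0.012, -0.003, -0.001, 0],
    [-0.009, 0.002, 0, 0],
    [-0.017, 0.004, 0.001, 0],
    [-0.015, 0.004, 0.001, 0],
  ],
)

```text
t: 10.6
eef_pos: [523.7, -153.6, 233.2]
tcp_rot: [3.141, -0.001, 2.905]
ft_force: [2.0, 4.8, -2.7]
opening: 0.345
grip_force: 30.0
```

Call:
carry_out(
  series=[
    [-0.009, 0.002, 0, 0],
    [-0.003, 0.001, 0, 0],
    [0, 0, 0, 0],
    [0, 0, 0, 0],
    [0.003, -0.001, 0, 0],
  ],
)

```text
t: 11.1
eef_pos: [523.2, -153.5, 233.2]
tcp_rot: [3.141, -0.001, 2.905]
ft_force: [2.1, 4.7, -3.0]
opening: 0.343
grip_force: 30.0
```

```bash
python3 - <<'E'
import json
D=json.load(open("log.json"));D["k"].append([D["k"][-1][0]+.1,D["k"][-1][1]]);json.dump(D,open("log.json","w"))
E
python3 up.py 2 -0.10
```

```text
t=11.15 meas=-0.113 ncc=0.875 est=-0.113 w=-0.013 phi=0.036 par=[ 0.311  0.24   0.044 -0.009] res=[ 0.002 -0.001 -0.002  0.001]
phi [0.06  0.066 0.061 0.051 0.041 0.035 0.033 0.032 0.034 0.035] theta pred [-0.112 -0.106 -0.102 -0.101 -0.1   -0.1  ]
A [[0.069, -0.017, -0.003, 0], [0.017, -0.004, -0.001, 0], [-0.015, 0.004, 0.001, 0], [-0.029, 0.007, 0.002, 0], [-0.029, 0.007, 0.001, 0]]
B [[-0.017, 0.004, 0.001, 0], [-0.006, 0.001, 0.0, 0], [-0.003, 0.001, 0.0, 0], [0.006, -0.001, -0.0, 0], [0.003, -0.001, -0.0, 0]]
```

Call:
carry_out(
  series=[
    [0.069, -0.017, -0.003, 0],
    [0.017, -0.004, -0.001, 0],
    [-0.015, 0.004, 0.001, 0],
    [-0.029, 0.007, 0.002, 0],
    [-0.029, 0.007, 0.001, 0],
  ],
)

```text
t: 11.65
eef_pos: [523.9, -153.6, 233.2]
tcp_rot: [3.141, -0.001, 2.905]
ft_force: [1.5, 4.9, -3.6]
opening: 0.346
grip_force: 30.0
```

```bash
python3 up.py 1 -0.10
```

```text
t=11.70 meas=-0.109 ncc=0.872 est=-0.108 w=0.018 phi=0.039 par=[ 0.31   0.24   0.045 -0.009] res=[-0.001 -0.002 -0.001  0.001]
phi [0.039 0.038 0.037 0.036 0.036 0.036 0.036 0.037 0.037 0.038] theta pred [-0.104 -0.102 -0.101 -0.1   -0.1   -0.1  ]
A [[-0.0, 0.0, 0.0, 0], [-0.003, 0.001, 0.0, 0], [-0.003, 0.001, 0.0, 0], [-0.003, 0.001, 0.0, 0], [0.0, -0.0, 0.0, 0]]
B [[0.0, -0.0, 0.0, 0], [0.0, -0.0, 0.0, 0], [0.003, -0.001, -0.0, 0], [0.0, -0.0, 0.0, 0], [0.003, -0.001, -0.0, 0]]
```

Call:
carry_out(
  series=[
    [0, 0, 0, 0],
    [-0.003, 0.001, 0, 0],
    [-0.003, 0.001, 0, 0],
    [-0.003, 0.001, 0, 0],
    [0, 0, 0, 0],
  ],
)

```text
t: 12.2
eef_pos: [523.5, -153.5, 233.3]
tcp_rot: [3.141, -0.0, 2.905]
ft_force: [1.5, 5.0, -4.0]
opening: 0.341
grip_force: 30.0
```

```bash
python3 up.py 1 -0.10
```

```text
t=12.25 meas=-0.105 ncc=0.868 est=-0.104 w=0.004 phi=0.038 par=[ 0.31   0.24   0.045 -0.009] res=[-0.002 -0.001 -0.     0.001]
phi [0.041 0.042 0.041 0.039 0.038 0.037 0.037 0.037 0.038 0.038] theta pred [-0.103 -0.101 -0.1   -0.1   -0.1   -0.1  ]
A [[0.01, -0.002, -0.0, 0], [0.003, -0.001, -0.0, 0], [-0.003, 0.001, 0.0, 0], [-0.006, 0.001, 0.0, 0], [-0.003, 0.001, 0.0, 0]]
B [[-0.003, 0.001, 0.0, 0], [0.0, -0.0, 0.0, 0], [0.0, -0.0, 0.0, 0], [0.003, -0.001, -0.0, 0], [0.0, -0.0, 0.0, 0]]
```

Call:
carry_out(
  series=[
    [0.01, -0.002, 0, 0],
    [0.003, -0.001, 0, 0],
    [-0.003, 0.001, 0, 0],
    [-0.006, 0.001, 0, 0],
    [-0.003, 0.001, 0, 0],
  ],
)

```text
t: 12.75
eef_pos: [523.5, -153.5, 233.3]
tcp_rot: [3.141, -0.0, 2.905]
ft_force: [1.6, 4.8, -4.1]
opening: 0.344
grip_force: 30.0
```

Call:
carry_out(
  series=[
    [-0.003, 0.001, 0, 0],
    [0, 0, 0, 0],
    [0, 0, 0, 0],
    [0.003, -0.001, 0, 0],
    [0, 0, 0, 0],
  ],
)

```text
t: 13.25
eef_pos: [523.5, -153.5, 233.3]
tcp_rot: [3.141, -0.001, 2.905]
ft_force: [2.3, 4.6, -3.6]
opening: 0.342
grip_force: 30.0
```

```bash
python3 up.py 2 -0.10
```

```text
t=13.30 meas=-0.105 ncc=0.867 est=-0.105 w=-0.004 phi=0.038 par=[ 0.309  0.24   0.045 -0.01 ] res=[-0.001 -0.001 -0.001  0.001]
phi [0.046 0.048 0.046 0.043 0.04  0.038 0.037 0.037 0.037 0.037] theta pred [-0.104 -0.102 -0.101 -0.1   -0.1   -0.1  ]
A [[0.024, -0.006, -0.001, 0], [0.006, -0.001, -0.0, 0], [-0.006, 0.001, 0.0, 0], [-0.009, 0.002, 0.0, 0], [-0.009, 0.002, 0.0, 0]]
B [[-0.006, 0.001, 0.0, 0], [-0.003, 0.001, 0.0, 0], [0.0, -0.0, 0.0, 0], [0.0, -0.0, 0.0, 0], [0.0, -0.0, 0.0, 0]]
```

Call:
carry_out(
  series=[
    [0.024, -0.006, -0.001, 0],
    [0.006, -0.001, 0, 0],
    [-0.006, 0.001, 0, 0],
    [-0.009, 0.002, 0, 0],
    [-0.009, 0.002, 0, 0],
  ],
)

```text
t: 13.8
eef_pos: [523.8, -153.6, 233.2]
tcp_rot: [3.141, -0.0, 2.905]
ft_force: [1.4, 4.8, -3.7]
opening: 0.347
grip_force: 30.0
```

Call:
carry_out(
  series=[
    [-0.006, 0.001, 0, 0],
    [-0.003, 0.001, 0, 0],
    [0, 0, 0, 0],
    [0, 0, 0, 0],
    [0, 0, 0, 0],
  ],
)

```text
t: 14.3
eef_pos: [523.4, -153.5, 233.3]
tcp_rot: [3.141, -0.0, 2.905]
ft_force: [2.8, 5.3, -3.6]
opening: 0.342
grip_force: 30.0
```

```bash
python3 up.py 2 -0.10
```

```text
t=14.35 meas=-0.105 ncc=0.867 est=-0.105 w=-0.004 phi=0.037 par=[ 0.309  0.24   0.045 -0.01 ] res=[-0.001 -0.001 -0.001  0.001]
phi [0.045 0.048 0.046 0.043 0.04  0.038 0.037 0.037 0.037 0.038] theta pred [-0.104 -0.102 -0.101 -0.1   -0.1   -0.1  ]
A [[0.024, -0.006, -0.001, 0], [0.009, -0.002, -0.0, 0], [-0.006, 0.001, 0.0, 0], [-0.009, 0.002, 0.0, 0], [-0.009, 0.002, 0.0, 0]]
B [[-0.006, 0.001, 0.0, 0], [-0.003, 0.001, 0.0, 0], [0.0, -0.0, 0.0, 0], [0.0, -0.0, 0.0, 0], [0.003, -0.001, -0.0, 0]]
```

Call:
carry_out(
  series=[
    [0.024, -0.006, -0.001, 0],
    [0.009, -0.002, 0, 0],
    [-0.006, 0.001, 0, 0],
    [-0.009, 0.002, 0, 0],
    [-0.009, 0.002, 0, 0],
  ],
)

```text
t: 14.85
eef_pos: [523.8, -153.6, 233.2]
tcp_rot: [3.141, -0.0, 2.905]
ft_force: [1.7, 5.0, -3.3]
opening: 0.346
grip_force: 30.0
```

Call:
carry_out(
  series=[
    [-0.006, 0.001, 0, 0],
    [-0.003, 0.001, 0, 0],
    [0, 0, 0, 0],
    [0, 0, 0, 0],
    [0.003, -0.001, 0, 0],
  ],
)

```text
t: 15.35
eef_pos: [523.5, -153.6, 233.2]
tcp_rot: [3.141, -0.0, 2.905]
ft_force: [2.9, 6.6, -3.3]
opening: 0.345
grip_force: 30.0
```

```bash
cat > down.py <<'E'
from ctl import *
# gentle: min-jerk from TH to .29 over T, then creep at 0.04 rad/s on to the rest
D=load()
if not os.path.exists("td"):open("td","w").write(str(env.state()["t"]))
td=float(open("td").read());T=5.
im=run(lambda t:min(mj(t,td+.2,T,-.10,.28)+.05*max(0,t-td-.2-.75*T),.34),int(sys.argv[1]))
cv2.imwrite("pics/last.png",im[:,:,::-1])
E
python3 down.py 2
```

```text
t=15.40 meas=-0.106 ncc=0.869 est=-0.106 w=-0.004 phi=0.038 par=[ 0.309  0.24   0.045 -0.01 ] res=[-0.001 -0.001 -0.001  0.001]
phi [0.047 0.051 0.05  0.049 0.048 0.048 0.049 0.051 0.053 0.055] theta pred [-0.105 -0.101 -0.095 -0.086 -0.052  0.003]
A [[0.026, -0.006, -0.001, 0], [0.012, -0.003, -0.001, 0], [-0.003, 0.001, 0.0, 0], [-0.003, 0.001, 0.0, 0], [-0.003, 0.001, 0.0, 0]]
B [[0.0, -0.0, 0.0, 0], [0.003, -0.001, -0.0, 0], [0.006, -0.001, -0.0, 0], [0.006, -0.001, -0.0, 0], [0.006, -0.001, -0.0, 0]]
```

Call:
carry_out(
  series=[
    [0.026, -0.006, -0.001, 0],
    [0.012, -0.003, -0.001, 0],
    [-0.003, 0.001, 0, 0],
    [-0.003, 0.001, 0, 0],
    [-0.003, 0.001, 0, 0],
  ],
)

```text
t: 15.9
eef_pos: [525.0, -153.9, 233.2]
tcp_rot: [3.141, -0.0, 2.905]
ft_force: [1.4, 4.5, -3.2]
opening: 0.346
grip_force: 30.0
```

Call:
carry_out(
  series=[
    [0, 0, 0, 0],
    [0.003, -0.001, 0, 0],
    [0.006, -0.001, 0, 0],
    [0.006, -0.001, 0, 0],
    [0.006, -0.001, 0, 0],
  ],
)

```text
t: 16.4
eef_pos: [526.0, -154.1, 233.2]
tcp_rot: [3.141, -0.0, 2.905]
ft_force: [1.9, 5.1, -3.0]
opening: 0.342
grip_force: 30.0
```

```bash
python3 down.py 2
```

```text
t=16.45 meas=-0.093 ncc=0.861 est=-0.089 w=0.045 phi=0.055 par=[ 0.309  0.24   0.045 -0.01 ] res=[-0.002 -0.002 -0.001  0.001]
phi [0.065 0.068 0.065 0.059 0.054 0.049 0.045 0.042 0.039 0.036] theta pred [-0.074 -0.05  -0.023  0.007  0.075  0.144]
A [[0.028, -0.007, -0.002, 0], [0.009, -0.002, -0.001, 0], [-0.009, 0.002, 0.001, 0], [-0.017, 0.004, 0.001, 0], [-0.015, 0.004, 0.001, 0]]
B [[-0.015, 0.004, 0.001, 0], [-0.012, 0.003, 0.001, 0], [-0.009, 0.002, 0.0, 0], [-0.009, 0.002, 0.0, 0], [-0.009, 0.002, 0.0, 0]]
```

Call:
carry_out(
  series=[
    [0.028, -0.007, -0.002, 0],
    [0.009, -0.002, -0.001, 0],
    [-0.009, 0.002, 0.001, 0],
    [-0.017, 0.004, 0.001, 0],
    [-0.015, 0.004, 0.001, 0],
  ],
)

```text
t: 16.95
eef_pos: [525.8, -154.1, 233.2]
tcp_rot: [3.141, -0.0, 2.905]
ft_force: [1.4, 5.0, -3.1]
opening: 0.349
grip_force: 30.0
```

```bash
python3 down.py 1
```

```text
t=17.00 meas=-0.054 ncc=0.848 est=-0.048 w=0.103 phi=0.053 par=[ 0.309  0.24   0.045 -0.01 ] res=[-0.002 -0.002 -0.     0.001]
phi [0.052 0.049 0.045 0.04  0.034 0.029 0.025 0.02  0.015 0.01 ] theta pred [-0.02   0.013  0.047  0.082  0.153  0.212]
A [[-0.003, 0.001, 0.0, 0], [-0.009, 0.002, 0.0, 0], [-0.012, 0.003, 0.001, 0], [-0.015, 0.004, 0.001, 0], [-0.017, 0.004, 0.001, 0]]
B [[-0.015, 0.004, 0.0, 0], [-0.012, 0.003, 0.0, 0], [-0.015, 0.004, 0.0, 0], [-0.015, 0.004, 0.0, 0], [-0.015, 0.004, 0.0, 0]]
```

Call:
carry_out(
  series=[
    [-0.003, 0.001, 0, 0],
    [-0.009, 0.002, 0, 0],
    [-0.012, 0.003, 0.001, 0],
    [-0.015, 0.004, 0.001, 0],
    [-0.017, 0.004, 0.001, 0],
  ],
)

```text
t: 17.5
eef_pos: [523.0, -153.4, 233.3]
tcp_rot: [3.141, -0.0, 2.905]
ft_force: [1.9, 4.9, -4.5]
opening: 0.346
grip_force: 30.0
```

```bash
python3 down.py 1
```

```text
t=17.55 meas=-0.003 ncc=0.850 est=0.009 w=0.127 phi=0.034 par=[ 0.309  0.24   0.045 -0.01 ] res=[-0.003 -0.004 -0.005  0.006]
phi [ 0.045  0.044  0.034  0.021  0.009 -0.001 -0.009 -0.015 -0.02  -0.025] theta pred [0.045 0.085 0.124 0.159 0.217 0.269]
A [[0.032, -0.008, -0.001, 0], [-0.003, 0.001, 0.0, 0], [-0.029, 0.007, 0.001, 0], [-0.038, 0.009, 0.001, 0], [-0.035, 0.008, 0.001, 0]]
B [[-0.029, 0.007, 0.0, 0], [-0.023, 0.006, -0.0, 0], [-0.017, 0.004, -0.0, 0], [-0.015, 0.004, -0.0, 0], [-0.015, 0.004, -0.0, 0]]
```

Call:
carry_out(
  series=[
    [0.02, -0.005, -0.001, 0],
    [-0.003, 0.001, 0, 0],
    [-0.029, 0.007, 0.001, 0],
    [-0.035, 0.008, 0.001, 0],
    [-0.029, 0.007, 0.001, 0],
  ],
)

```text
t: 18.05
eef_pos: [519.3, -152.5, 233.3]
tcp_rot: [3.141, -0.0, 2.905]
ft_force: [3.4, 5.2, -4.6]
opening: 0.344
grip_force: 30.0
```

```bash
python3 - <<'E'
s=open("ctl.py").read()
a=s.index("    k=np.array(D[\"k\"])");b=s.index("    print(f\"t={t:.2f}")
s=s[:a]+'''    k=np.array(D["k"]);m=np.array(D["m"])[-5:];t0=m[0,0]
    tt=np.arange(t0,t+DT/2,DT);ph=np.interp(tt,k[:,0],k[:,1])
    xb=np.array(D["x"])[:4]
    S=lambda z:sim(tt,ph,PR+SD*z[:4],z[4],z[5])
    z=L(lambda z:np.r_[(np.interp(m[:,0],tt,S(z)[:,0])-m[:,1])/.004,(z[:4]-xb)/[.5,.5,.5,.5],(z[5]-0.05)/.2],np.r_[xb,m[0,1],(m[1,1]-m[0,1])/(m[1,0]-m[0,0])],diff_step=1e-3).x
    pr=PR+SD*z[:4];o=S(z);th0,w0=o[-1]
'''+s[b:]
open("ctl.py","w").write(s)
E
python3 down.py 1
```

```text
t=18.10 meas=0.049 ncc=0.800 est=0.055 w=0.092 phi=0.008 par=[ 0.301  0.245  0.045 -0.02 ] res=[ 0.003 -0.002 -0.003  0.002]
phi [ 0.083  0.102  0.079  0.04   0.003 -0.022 -0.036 -0.04  -0.038 -0.032] theta pred [0.092 0.145 0.188 0.22  0.275 0.318]
A [[0.219, -0.053, -0.01, 0], [0.055, -0.013, -0.005, 0], [-0.067, 0.016, 0.006, 0], [-0.114, 0.027, 0.007, 0], [-0.108, 0.026, 0.002, 0]]
B [[-0.073, 0.018, -0.001, 0], [-0.041, 0.01, -0.001, 0], [-0.012, 0.003, -0.0, 0], [0.006, -0.001, 0.0, 0], [0.017, -0.004, 0.001, 0]]
```

```bash
cat > down.py <<'E'
from ctl import *
def ref(t):
    d=t-18.1;return .055+.1*d if d<1.5 else min(.205+.055*(d-1.5),.335)
if sys.argv[1]=="r":  # replan from the same instant
    D=load();D["k"].pop();D["m"].pop();D["plan"]=[];json.dump(D,open("log.json","w"));n=0
else:n=int(sys.argv[1])
im=run(ref,n);cv2.imwrite("pics/last.png",im[:,:,::-1])
E
python3 down.py r
```

```text
t=18.15 meas=0.053 ncc=0.798 est=0.059 w=0.087 phi=0.008 par=[ 0.3    0.245  0.045 -0.021] res=[ 0.003 -0.002 -0.003  0.002]
phi [ 0.021  0.026  0.025  0.02   0.014  0.009  0.006  0.004  0.002 -0.   ] theta pred [0.082 0.108 0.134 0.16  0.207 0.235]
A [[0.037, -0.009, -0.001, 0], [0.015, -0.004, -0.0, 0], [-0.003, 0.001, 0.0, 0], [-0.015, 0.004, 0.0, 0], [-0.017, 0.004, 0.0, 0]]
B [[-0.015, 0.004, 0.0, 0], [-0.009, 0.002, 0.0, 0], [-0.006, 0.001, 0.0, 0], [-0.006, 0.001, 0.0, 0], [-0.006, 0.001, 0.0, 0]]
```

Call:
carry_out(
  series=[
    [0.037, -0.009, -0.001, 0],
    [0.015, -0.004, 0, 0],
    [-0.003, 0.001, 0, 0],
    [-0.015, 0.004, 0, 0],
    [-0.017, 0.004, 0, 0],
  ],
)

```text
t: 18.65
eef_pos: [520.2, -152.7, 233.3]
tcp_rot: [3.141, -0.0, 2.905]
ft_force: [2.8, 4.6, -4.3]
opening: 0.344
grip_force: 30.0
```

```bash
python3 down.py 1
```

```text
t=18.70 meas=0.118 ncc=0.782 est=0.125 w=0.140 phi=0.015 par=[ 0.313  0.236  0.045 -0.019] res=[ 0.    -0.003  0.002 -0.   ]
phi [-0.03  -0.048 -0.047 -0.038 -0.029 -0.025 -0.028 -0.036 -0.046 -0.053] theta pred [0.153 0.173 0.193 0.211 0.239 0.267]
A [[-0.13, 0.031, -0.001, 0], [-0.052, 0.013, -0.002, 0], [0.003, -0.001, 0.0, 0], [0.026, -0.006, 0.001, 0], [0.026, -0.006, 0.001, 0]]
B [[0.012, -0.003, 0.0, 0], [-0.009, 0.002, -0.0, 0], [-0.023, 0.006, -0.001, 0], [-0.029, 0.007, -0.001, 0], [-0.02, 0.005, -0.001, 0]]
```

Call:
carry_out(
  series=[
    [-0.13, 0.031, -0.001, 0],
    [-0.052, 0.013, -0.002, 0],
    [0.003, -0.001, 0, 0],
    [0.02, -0.005, 0.001, 0],
    [0.02, -0.005, 0.001, 0],
  ],
)

```text
t: 19.2
eef_pos: [513.3, -151.1, 233.3]
tcp_rot: [3.141, -0.0, 2.905]
ft_force: [2.5, 5.7, -5.1]
opening: 0.345
grip_force: 30.0
```

```bash
python3 down.py 1
```

```text
t=19.25 meas=0.178 ncc=0.780 est=0.182 w=0.086 phi=-0.031 par=[ 0.314  0.235  0.045 -0.018] res=[-0.003  0.002  0.    -0.   ]
phi [-0.041 -0.048 -0.053 -0.056 -0.056 -0.053 -0.051 -0.05  -0.05  -0.051] theta pred [0.201 0.216 0.228 0.241 0.267 0.294]
A [[-0.03, 0.007, -0.001, 0], [-0.02, 0.005, -0.001, 0], [-0.015, 0.004, -0.001, 0], [-0.009, 0.002, -0.0, 0], [0.0, -0.0, 0.0, 0]]
B [[0.009, -0.002, 0.0, 0], [0.006, -0.001, 0.0, 0], [0.003, -0.001, 0.0, 0], [0.0, -0.0, 0.0, 0], [-0.003, 0.001, -0.0, 0]]
```

Call:
carry_out(
  series=[
    [-0.03, 0.007, -0.001, 0],
    [-0.02, 0.005, -0.001, 0],
    [-0.015, 0.004, -0.001, 0],
    [-0.009, 0.002, 0, 0],
    [0, 0, 0, 0],
  ],
)

```text
t: 19.75
eef_pos: [509.6, -150.2, 233.1]
tcp_rot: [3.141, 0.0, 2.905]
ft_force: [2.9, 5.0, -6.5]
opening: 0.346
grip_force: 30.0
```

```bash
python3 down.py 1
```

```text
t=19.80 meas=0.174 ncc=0.781 est=0.174 w=-0.049 phi=-0.057 par=[ 0.297  0.254  0.045 -0.007] res=[ 0.001  0.003 -0.006  0.002]
phi [ 0.043  0.093  0.082  0.041 -0.002 -0.033 -0.049 -0.052 -0.05  -0.044] theta pred [0.18  0.215 0.246 0.267 0.297 0.32 ]
A [[0.292, -0.07, 0.002, 0], [0.145, -0.035, -0.01, 0], [-0.032, 0.008, 0.003, 0], [-0.119, 0.029, 0.008, 0], [-0.125, 0.03, 0.003, 0]]
B [[-0.09, 0.022, -0.002, 0], [-0.047, 0.011, -0.002, 0], [-0.009, 0.002, -0.0, 0], [0.006, -0.001, 0.0, 0], [0.017, -0.004, 0.001, 0]]
```

```bash
python3 - <<'E'
from ctl import *
im=cv2.imread("pics/last.png")[:,:,::-1].copy()
g=cv2.GaussianBlur(cv2.cvtColor(im,cv2.COLOR_RGB2GRAY).astype(np.float32),(0,0),.6)
print([(round(t,2),round(float(np.sum(R0*samp(g,t))),3)) for t in np.arange(.06,.36,.03)])
print(theta("top",im))
for t in(.1,.15,.2,.25):print(t,proj("top",arc(F,t,150)),proj("top",btn(t)))
v=im[100:280,190:370,::-1].copy();cv2.imwrite("pics/v5.png",cv2.resize(v,(600,600),interpolation=2))
E
```

```text
[(np.float64(0.06), 0.566), (np.float64(0.09), 0.661), (np.float64(0.12), 0.733), (np.float64(0.15), 0.771), (np.float64(0.18), 0.78), (np.float64(0.21), 0.763), (np.float64(0.24), 0.726), (np.float64(0.27), 0.684), (np.float64(0.3), 0.629), (np.float64(0.33), 0.575)]
(np.float64(0.3807516010614053), (np.float64(279.55555555555554), np.float64(164.85714285714286), np.int32(63)))
0.1 [225.66025161 164.47485132] [279.14791745 167.36087154]
0.15 [226.50547778 161.43864022] [279.29967357 166.75010829]
0.2 [227.35087672 158.48153235] [279.4338407  166.21462058]
0.25 [228.19348281 155.61327302] [279.55022477 165.75513477]
```

View pics/v5.png

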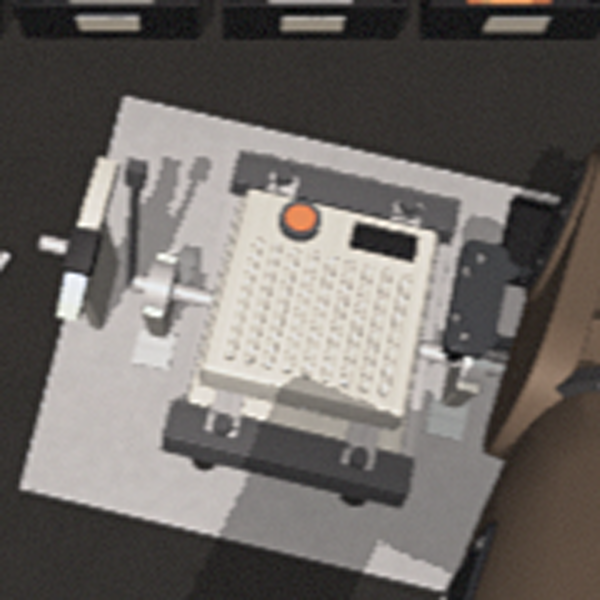

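The pointer tip is at full-picture pixel (231,151), which means the cradle is at about +0.32 and the tray is already at the far rest. The tray-top correlation reads low on this side, so I re-measure with the pointer.

```bash
cat > tip.py <<'E'
from h import *
def tip(im):
    g=cv2.cvtColor(im,cv2.COLOR_RGB2GRAY)[143:166,226:237];m=(g<75).astype(np.uint8)
    ys,xs=np.nonzero(m);return (xs.mean()+226,ys.mean()+143,ys.min()+143,len(xs)) if len(xs) else None
E
python3 - <<'E'
from tip import *
a=cv2.imread("pics/last.png")[:,:,::-1].copy();print(tip(a),theta("top",a))
for i in range(2):
    im=env.read_camera("top");print(tip(im),theta("top",im))
s=env.read_camera("side");print(theta("side",s),[proj("side",btn(t)).round(1) for t in(.2,.26,.32)])
for t in(.26,.29,.32):print(t,proj("top",arc(F,t,150)),proj("top",arc(F,t,140)))
cv2.imwrite("pics/last2.png",im[:,:,::-1]);print(env.state()["t"],env.state()["eef_pos"])
cv2.imwrite("pics/v6.png",cv2.resize(s[120:330,120:400,::-1],(800,600),interpolation=2))
E
```

```text
(np.float64(230.1764705882353), np.float64(155.7058823529412), np.int64(151), 34) (np.float64(0.3807516010614053), (np.float64(279.55555555555554), np.float64(164.85714285714286), np.int32(63)))
(np.float64(230.12121212121212), np.float64(156.24242424242425), np.int64(152), 33) (np.float64(0.3949088457682355), (np.float64(279.5483870967742), np.float64(164.79032258064515), np.int32(62)))
(np.float64(230.0909090909091), np.float64(155.8181818181818), np.int64(151), 33) (np.float64(0.37319086585009476), (np.float64(279.484375), np.float64(164.875), np.int32(64)))
(np.float64(0.3084689093388788), (np.float64(274.8723404255319), np.float64(211.74468085106383), np.int32(47))) [array([273.7, 209.2]), array([274.6, 210.5]), array([275.4, 211.8])]
0.26 [228.36141175 155.0511025 ] [232.6635238  156.05590053]
0.29 [228.86360011 153.38883658] [233.15741358 154.39104809]
0.32 [229.36291582 151.76437483] [233.64796768 152.76390836]
19.95 [ 509.67021173 -150.21016703  233.11049909]
```

View pics/v6.png

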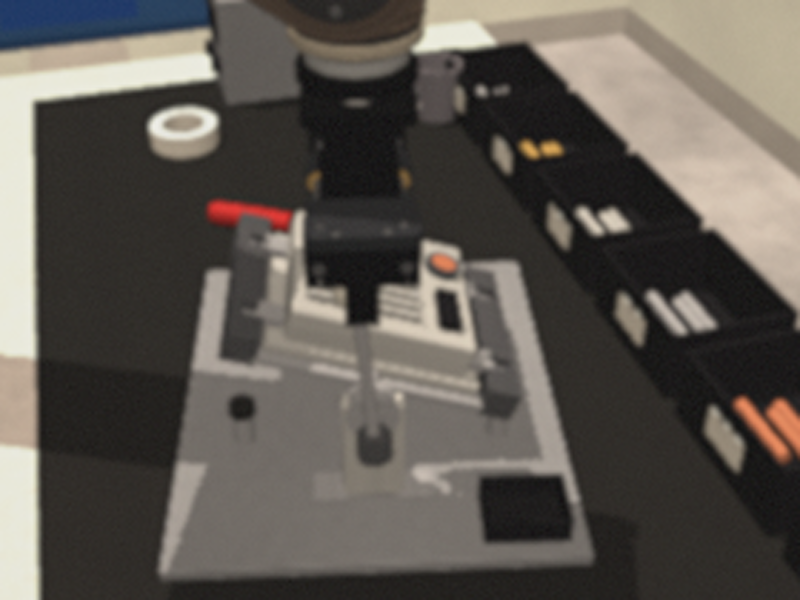

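The tray rests on the far post: the side view gives about 0.31, with no movement over 0.15 s. I bring the handle slowly to its natural far-side angle of about +0.40.

Call:
carry_out(
  series=[
    [0.091, -0.022, -0.006, 0],
    [0.091, -0.022, 0.001, 0],
    [0.091, -0.022, -0.002, 0],
    [0.091, -0.022, -0.005, 0],
    [0.091, -0.022, -0.008, 0],
  ],
)

```text
t: 20.45
eef_pos: [532.8, -155.8, 232.9]
tcp_rot: [3.142, 0.001, 2.905]
ft_force: [1.0, 4.6, 2.6]
opening: 0.345
grip_force: 30.0
```

Call:
carry_out(
  series=[
    [0.087, -0.021, -0.01, 0],
    [0.087, -0.021, -0.013, 0],
    [0.086, -0.021, -0.016, 0],
    [0.086, -0.021, -0.018, 0],
    [0.085, -0.021, -0.021, 0],
  ],
)

```text
t: 20.95
eef_pos: [554.5, -161.0, 229.1]
tcp_rot: [3.142, 0.001, 2.905]
ft_force: [1.5, 6.4, 3.6]
opening: 0.345
grip_force: 30.0
```

Call:
carry_out(
  series=[
    [0.084, -0.02, -0.024, 0],
    [0.084, -0.02, -0.026, 0],
    [0.083, -0.02, -0.029, 0],
    [0.082, -0.02, -0.031, 0],
    [0.081, -0.02, -0.034, 0],
  ],
)

```text
t: 21.45
eef_pos: [575.4, -166.1, 222.1]
tcp_rot: [3.142, 0.002, 2.905]
ft_force: [1.8, 5.6, 4.7]
opening: 0.343
grip_force: 30.0
```

```bash
python3 - <<'E'
from tip import *
im=env.read_camera("top");print(tip(im),theta("top",im))
s=env.read_camera("side");print(theta("side",s))
p=env.state();e=p["eef_pos"];c,q=np.cos(F[2]),np.sin(F[2]);print(p["t"],e,p["ft_force"],np.arcsin((c*(e[0]-F[0])+q*(e[1]-F[1]))/150))
E
```

```text
(np.float64(230.0857142857143), np.float64(156.05714285714285), np.int64(151), 35) (np.float64(0.4064576977493192), (np.float64(279.6190476190476), np.float64(164.76190476190476), np.int32(63)))
(np.float64(-0.37690983353095925), (np.float64(265.3333333333333), np.float64(186.5), np.int32(18)))
21.55 [ 575.65009329 -166.12567878  221.95773258] [2.30131145 5.06771852 5.08745159] 0.4065876466724211
```

Call:
carry_out(
  series=[
    [0, 0, 0, 0],
    [0, 0, 0, 0],
    [0, 0, 0, 0],
    [0, 0, 0, 0],
    [0, 0, 0, 0],
  ],
  fingers=-0.4,
)

```text
t: 22.05
eef_pos: [574.4, -166.2, 221.3]
tcp_rot: [-3.141, -0.0, 2.905]
ft_force: [-1.1, -0.3, 0.3]
opening: 0.683
grip_force: 0.0
```

Call:
carry_out(
  series=[
    [0, 0, 0.2, 0],
    [0, 0, 0.4, 0],
    [0, 0, 0.6, 0],
    [0, 0, 0.8, 0],
    [0, 0, 0.8, 0],
  ],
)

```text
t: 22.55
eef_pos: [574.1, -165.9, 363.5]
tcp_rot: [-3.142, 0.0, 2.905]
ft_force: [0.9, -0.5, 1.2]
opening: 0.699
grip_force: 0.0
```

Call:
carry_out(
  series=[
    [-0.6, -0.3, 0, 0],
    [-0.6, -0.3, 0, 0],
    [-0.6, -0.3, 0, 0],
    [-0.6, -0.3, 0, 0],
    [-0.6, -0.3, 0, 0],
  ],
)

```text
t: 23.05
eef_pos: [423.1, -241.3, 362.1]
tcp_rot: [-3.141, 0.001, 2.905]
ft_force: [0.1, -0.9, -0.3]
opening: 0.701
grip_force: 0.0
```

```bash
python3 - <<'E'
from tip import *
im=env.read_camera("top");print(tip(im))
s=env.read_camera("side");print(theta("side",s),env.state()["t"])
for n,i,b in(("side",s,(120,330,120,400)),):pass
cv2.imwrite("pics/v7.png",np.hstack([cv2.resize(s[120:360,120:400,::-1],(400,343)),cv2.resize(im[90:300,160:430,::-1],(400,343))]))
E
```

```text
(np.float64(230.11111111111111), np.float64(156.25), np.int64(151), 36)
(np.float64(0.3034713744134366), (np.float64(274.76190476190476), np.float64(211.66666666666666), np.int32(42))) 23.15
```

View pics/v7.png

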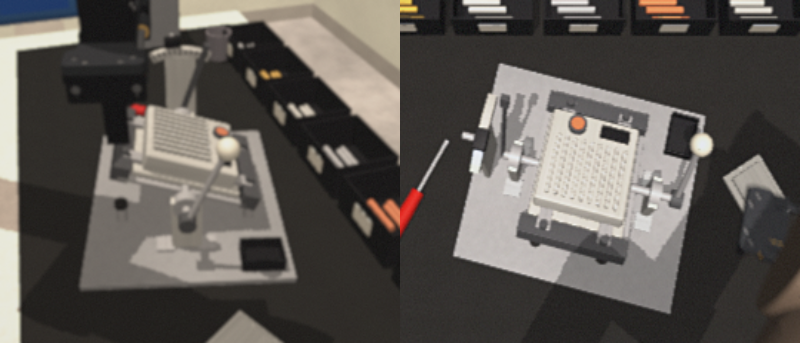

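The tray sits on its far rest, the handle (knob at crop pixel (701,145)) is released, and the tab, box, cover and driver have not moved. I hand the job in.

```bash
python3 -c "
from cell import env;print(env.job_done())"
```

```text
the job is handed in; nothing more can be done
None
```

The job is handed in, verdict not shown: I held the pointer on the index tab for about 8 s, then let the tray down onto its far rest and released the handle with nothing else disturbed, but my tilt reading ran low near the far rest, so I estimate a landing under 0.2 rad/s rather than having measured it.

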